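# Flip the upturned canister lid over against the chopping block

### The arm

A 6-joint arm with a two-finger parallel gripper is mounted at the origin on a cart in front of the work surface, level with it; the furniture and walls round the work are solid. World frame = base frame: x ahead of the robot, y to its left, z up, the work surface at z = 0. Lengths are in m, angles in rad, forces in N, time in s.
With the tool pointing down it reaches from about 0.275 to 0.85 m from the base axis. Payload 5.2 kg.
Tool frame: the origin (TCP) lies on the centre line of the jaws, within the pads' length; the fingertips stand 11 mm ahead of it and the grasp point (between the pads) lies 8 mm behind it; z points along the fingers, y is the line along which they close (so a half turn about z gives the same grasp; the last joint's range is limited). The gripper opens to 85 mm and grips with 20 to 120 N. Pads are 22 mm wide; open, the fingers measure 114 mm over their backs; the gripper's body (76 mm by 85 mm) begins 54 mm behind the grasp point. The pads swing forward as they close: fully open they stand 13 mm farther back than shut.
Start: joints at [1.141, 0.259, 1.535, -0, 1.348, -0.203], TCP at [0.124, 0.536, 0.242] pointing down, gripper open.
Joint ranges: [-3.14, 3.14], [-0.91, 2.08], [0.19, 2.58], [-1.22, 4.36], [0.22, 2.71], [-3.12, 3.12]. Speed limits (rad/s): [2.57, 2.57, 3.14, 3.14, 3.14, 3.14].

### API

Orientations are given as a rotation vector (axis times angle).
In Python, from bench import read_state, get_image, close_job gives the robot as it stands.
- The arm moves only by the tool step_arm, never from a script. Its arguments are lists of equal length, an entry for each row: "gripper": the gripper command: -1 is shut, 1 is fully open, values between are in proportion; "offset": the shift along the world's x, y, z in cm, a list of three; "roll": the turn about the world's z in degrees. A call has 1 to 5 rows; each row is the pose to reach, as a shift and turn from the pose commanded when the call began; what a row does not reach only later rows make up. A row lasts 1/8 s, in which the tool goes at most 62.5 mm and 10.7 degrees, less where a joint would pass 70% of its speed; a pose out of reach is approached as far as the arm can. A call with a gripper value outside its range is refused whole. The fingers move at their own pace and stop on an object; the grip force is fixed at half the most. Time passes only in rows, so rows that repeat a pose let the fingers close. It gives the time, the measured TCP pose, the force, the opening and the grip force at its end, in the units of the state.
- read_state(): the state, without advancing time (a new reading comes with each control period).
- get_image(name): name is "side" or "top" or "wrist"; returns a dict with "image" (400x640x3 uint8, blue, green, red), "range_z" (400x640 float32, m along the optical axis (not along the pixel's ray), 0 where there is no reading), "mtx" (3x3 intrinsics, pixels), "distortion" ([k1, k2, p1, p2, k3] as OpenCV has them; the pictures are not rectified), "origin" and "orientation" of the camera in the world. Camera axes: x right, y up, looking along -z (the intrinsics and any distortion apply to the point x, -y, -z); pixel columns grow to the right and rows downward; lengths in m; the calibration is good to about 2 mm. A picture is of the moment at which its call begins.
- close_job(): hands the job in; it is judged then, once.
The state is a dict: "clock": time; "q": joint angles; "qd": joint speeds; "joint_efforts": joint torques, N m; "tool_pos": TCP position; "tool_rot": TCP orientation; "wrist_force": force on the tool from outside, world axes, zero at the start; "ft_torque": the same for the moment, N m; "width": opening from 0.0 (shut) to 1.0 (fully open); "grip_force": force on a finger pad.
Only numpy, scipy, OpenCV 4.12 (cv2) and the standard library are available. Lean on these libraries where they do the work, as an engineer would, in place of code of your own. Each camera call takes 0.05 s, during which the arm holds its last target. There are 200 camera calls.

### The job

The square wooden canister lid has been dropped upside down on its knob, to the left of the chopping block. Do not pick it up: push it with the fingertips against the block's left edge until it tips up on edge there and flips over onto the block, then push its overhanging edge in, so that it ends lying flat and wholly on the block with its knob up. Leave the jars, the shaker and the mug where they stand.

Things in the scene. Friction and masses are not known exactly. Their poses are not given: they have to be found in the camera images.
- lid: square wooden lid, loose, 80 x 80 x 10 mm, 0.12 kg; a 22 mm steel ball knob stands 20 mm out of the middle of one face. Origin: middle of the slab; z points out on the knob side, x and y along its sides. At the start it lies knob down, resting on the knob and on its +y edge (nearest the block); its -y edge, away from the block, stands up, lower corner 38 mm above the worktop, slope 28 degrees.
- low_edge (a point): point on the lid: middle of its +y edge (half-way through the thickness), the edge that starts on the worktop, nearest the block
- high_edge (a point): point on the lid: middle of its -y edge (half-way through the thickness), the edge that starts raised, away from the block; pushed here the lid slides, and once its low edge meets the block, pushing on and upwards turns it about the low edge
- block: thick pale wooden chopping block with thin dark stripes, fixed to the worktop, 120 mm (its x) by 165 mm (its y), 16 mm high with square upright sides. Origin: centre of its underside, on the worktop. Its +y side (to the robot's left) is the edge that faces the lid, 82.5 mm from the origin.
- block_edge (a point): point on the block: middle of the top of its left (+y) edge, 16 mm above the worktop
- salt_shaker: glass salt shaker with a metal top, 44 mm wide, 90 mm high, behind the lid. Origin: centre of its underside. Not to be moved.
- honey_jar: small honey jar with a metal cap, 50 mm wide, 70 mm high, behind the lid. Origin: centre of its underside. Not to be moved.
- mug: striped mug, 86 mm wide and 101 mm high, further back. Origin: centre of its underside. Not to be moved.
- sugar_jar: small glass jar with a wooden lid, 59 mm wide, 78 mm high; it stands on the far (right-hand) half of the chopping block. Origin: centre of its underside. Not to be moved.
- salt_jar: slim glass jar with a metal cap, 43 mm wide, 108 mm high, in front of the hob. Origin: centre of its underside. Not to be moved.

How it is judged:
On the way:
1. the lid stands tipped up on its low edge against the chopping block's left edge (angle between lid's own z axis and vertical between 1.1 and 1.95 rad and height (world z) of low_edge below 0.03 m and y of low_edge in the frame of block between 0.0625 and 0.1075 m), for 0.05 s.
At the end, for the whole second after the job is handed in: the lid lies still and flat (within 0.12 rad) on the chopping block, knob up, its low_edge at most 10 mm outside the block's left edge and its middle within 32 mm of the block's middle line, front to back (angle between lid's own z axis and vertical below 0.12 rad and z of lid in the frame of block between 0.016 and 0.028 m and y of low_edge in the frame of block below 0.0925 m and y of lid in the frame of block above -0.0825 m and x of lid in the frame of block between -0.032 and 0.032 m and linear speed of lid below 0.02 m/s and angular speed of lid below 0.2 rad/s); the robot touches nothing.
It fails at once if the lid is lifted clear: both its low and its high edge more than 60 mm above the worktop, or its middle more than 80 mm (height (world z) of each of low_edge, high_edge above 0.06 m or height (world z) of lid above 0.08 m).
It fails at once if a jar, the shaker or the mug is moved more than 15 mm or tipped over (distance of any of salt_shaker, honey_jar, mug, sugar_jar, salt_jar from where it was at the start of the episode above 0.015 m or angle between any of salt_shaker, honey_jar, mug, sugar_jar, salt_jar's own z axis and vertical above 0.35 rad).
It also fails if it takes over 58 s, if anything falls off the work surface, if the arm or the gripper's body presses on something with over 40 N, if the wrist force passes 120 N, or if a joint passes its speed limit or range.

## Working session

There is one attempt and no reset: what is moved stays moved. The work goes in short steps, Python scripts to look and compute and a tool call to move; the robot and the scene stay as the last step left them, time stands still between calls to the robot, and variables do not carry over. Pictures are saved under pics/ and viewed, at most 10 in all, crops included, and the job is handed in when it is done.

Besides the shell and the picture viewer there is one more tool, called after ">>>" as name([rows], argument=value, ...), one row to a line, values as JSON. step_arm: Moves the arm, as the interface text tells. Its arguments: {"type":"object","properties":{"gripper":{"type":"array","items":{"type":"number"}},"offset":{"type":"array","items":{"type":"array","items":{"type":"number"}}},"roll":{"type":"array","items":{"type":"number"}}},"required":["gripper","offset","roll"]}

```bash
mkdir -p pics
cat > h.py <<'E'
import numpy as np, cv2
from scipy.spatial.transform import Rotation as R
from bench import read_state, get_image, close_job
def pts(d):
    "world point for every pixel from the range image"
    h,w=d["range_z"].shape
    u,v=np.meshgrid(np.arange(w),np.arange(h))
    n=cv2.undistortPoints(np.stack([u,v],-1).reshape(-1,1,2).astype(np.float64),np.array(d["mtx"]),np.array(d["distortion"])).reshape(h,w,2)
    z=d["range_z"]
    c=np.stack([n[...,0]*z,-n[...,1]*z,-z],-1)
    o=np.array(d["orientation"],float)
    M=R.from_rotvec(o).as_matrix() if o.size==3 else o.reshape(3,3)
    return c@M.T+np.array(d["origin"])
E
python3 - <<'E'
from h import *
s=read_state(); print(s["tool_pos"],s["tool_rot"],s["width"])
ims=[]
for n in ("side","top"):
    d=get_image(n); np.savez("a_"+n,p=pts(d),im=d["image"]); print(n,d["origin"],d["orientation"]); cv2.imwrite(f"pics/{n}0.png",d["image"])
E
```

```text
[0.12343016 0.53544913 0.2414763 ] [-3.55419910e-01 -3.12086090e+00  2.72737159e-03] 1.0019956033030641
side [0.29728244 0.88776581 0.47882864] [ 0.25614507 -1.54204668 -2.35276499]
top [ 0.49834811 -0.00710052  1.05355302] [ 0.08717365 -0.05994716 -1.54145687]
```

View pics/side0.png

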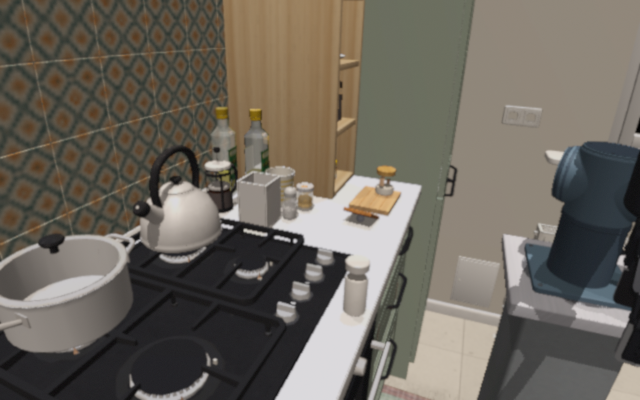

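View pics/top0.png

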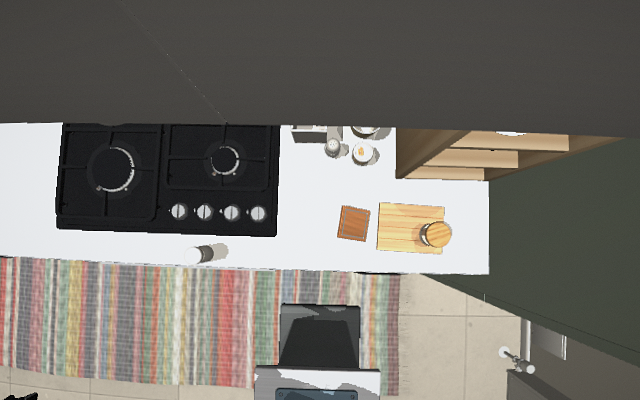

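The side view shows the lid at about (362,213), with the block behind it at (375,200). In the top view the lid is at (353,223), the block spans (378–445, 203–254) with the sugar jar at (436,234), and the salt jar is at (205,253).

Run:
```python
import numpy as np,cv2
f=np.load("a_top.npz");p=f["p"];im=f["im"]
for n,(u,v) in dict(lid=(353,223),block=(390,228),sugar=(436,234),salt=(205,253),shaker=(333,146),honey=(362,152),mug=(365,130),table=(320,240),edge=(340,262)).items(): print(n,p[v,u].round(4))
hsv=cv2.cvtColor(im,cv2.COLOR_BGR2HSV)
X,Y,Z=p[...,0],p[...,1],p[...,2]
roi=np.zeros(Z.shape,bool);roi[195:265,330:455]=1
sat=hsv[...,1]>70
cc,lab=cv2.connectedComponents((roi&sat).astype(np.uint8))
for i in range(1,cc):
    m=lab==i
    if m.sum()<100: continue
    ok=m&(Z<.06)&(Z>-.01)
    xy=p[ok]; r=cv2.minAreaRect((xy[:,:2]*1000).astype(np.float32)); print(i,m.sum(),[np.round(a,1) for a in r],cv2.boxPoints(r).round(0).tolist(), np.percentile(xy[:,2],[2,20,50,80,98]).round(4))
    A=np.c_[xy[:,:2],np.ones(len(xy))];print("plane",np.linalg.lstsq(A,xy[:,2],rcond=None)[0].round(3))
    c,_=cv2.findContours(m.astype(np.uint8),0,1);print(cv2.approxPolyDP(max(c,key=len),4,True)[:,0].tolist())
g=np.load("a_side.npz");q=g["p"]
m=(q[...,0]>.3)&(q[...,0]<.65)&(q[...,1]<.15)&(q[...,1]>-.3)&(q[...,2]>-.02)&(q[...,2]<.15)
for n,(u,v) in dict(lidS=(362,213),block=(372,203)).items(): print(n,q[v,u].round(4))
```

```text
lid [ 0.5217 -0.0803  0.0332]
block [ 0.512  -0.1748  0.0173]
sugar [ 0.4997 -0.2699  0.0961]
salt [0.4385 0.2744 0.0731]
shaker [ 0.702  -0.0249  0.0899]
honey [ 0.6937 -0.0962  0.0679]
mug [ 0.7642 -0.1086  0.0066]
table [ 0.4768  0.0005 -0.0026]
edge [ 4.227e-01 -5.190e-02  3.000e-04]
1 3088 [array([ 513. , -239.1]), array([189.6, 119.1]), np.float64(87.5)] [[449.0, -331.0], [568.0, -336.0], [577.0, -147.0], [458.0, -142.0]] [0.0124 0.0152 0.0169 0.0186 0.0215]
plane [-0.004 -0.003  0.018]
[[379, 204], [377, 249], [441, 252], [450, 237], [442, 222], [443, 207]]
2 805 [array([521.1, -81.8]), array([73.8, 78.7]), np.float64(81.9)] [[477.0, -113.0], [555.0, -124.0], [565.0, -51.0], [487.0, -40.0]] [0.0101 0.0191 0.0301 0.0412 0.0467]
plane [0.069 0.507 0.035]
[[342, 206], [337, 236], [364, 241], [369, 211]]
lidS [ 0.51   -0.0409  0.0408]
block [ 0.5135 -0.1765  0.0144]
```

>>> step_arm([
  [3.3, -4.4, 0],
  [6.6, -8.8, 0],
  [9.9, -13.2, 0],
  [13.2, -17.6, 0],
  [16.5, -22, 0],
], gripper=[-0.1, -0.1, -0.1, -0.1, -0.1], roll=[-6.6, -13.2, -19.8, -26.4, -33])

```text
clock: 0.72
tool_pos: [0.2892, 0.3144, 0.2422]
tool_rot: [1.232, 2.89, -0.0]
wrist_force: [0.2, -0.0, -0.6]
width: 0.446
grip_force: 0.0
```

>>> step_arm([
  [3.3, -4.4, 0],
  [6.6, -8.8, 0],
  [9.9, -13.2, 0],
  [13.2, -17.6, 0],
  [16.5, -22, 0],
], gripper=[-0.1, -0.1, -0.1, -0.1, -0.1], roll=[-6.6, -13.2, -19.8, -26.4, -33])

```text
clock: 1.35
tool_pos: [0.4543, 0.0943, 0.2421]
tool_rot: [-2.003, -2.42, -0.0]
wrist_force: [0.1, 1.3, 0.1]
width: 0.449
grip_force: 0.0
```

>>> step_arm([
  [3.3, -4.5, 0],
  [6.8, -9.0, 0],
  [6.8, -9.0, -4],
  [6.8, -9.0, -8],
  [6.8, -9.0, -8],
], gripper=[-0.1, -0.1, -0.1, -0.1, -0.1], roll=[-6.7, -13.4, -13.4, -13.4, -13.4])

```text
clock: 1.98
tool_pos: [0.519, 0.0062, 0.1592]
tool_rot: [-2.263, -2.169, 0.007]
wrist_force: [-0.8, 0.0, 0.6]
width: 0.449
grip_force: 0.0
```

Run:
```python
from h import *
d=get_image("wrist");p=pts(d);im=d["image"];cv2.imwrite("pics/w1.png",im)
hsv=cv2.cvtColor(im,cv2.COLOR_BGR2HSV);s=hsv[...,1]>70
for lo,hi,n in((-.135,.0,"lid"),(-.24,-.15,"block")):
    m=s&(p[...,0]>.4)&(p[...,0]<.62)&(p[...,1]>lo)&(p[...,1]<hi)&(p[...,2]>-.005)&(p[...,2]<.06)&(d["range_z"]>0)
    k,lab,st,_=cv2.connectedComponentsWithStats(m.astype(np.uint8))
    if k<2: continue
    x=p[lab==1+st[1:,4].argmax()]
    r=cv2.minAreaRect((x[:,:2]*1000).astype(np.float32));print(n,len(x),cv2.boxPoints(r).round(0).tolist(),x.min(0).round(3),x.max(0).round(3),np.linalg.lstsq(np.c_[x[:,:2],np.ones(len(x))],x[:,2],rcond=None)[0].round(3))
```

```text
lid 2114 [[488.0, -105.0], [547.0, -113.0], [554.0, -59.0], [495.0, -52.0]] [ 0.489 -0.112  0.013] [ 0.55  -0.052  0.044] [0.071 0.544 0.036]
block 3482 [[452.0, -206.0], [567.0, -206.0], [567.0, -150.0], [452.0, -150.0]] [ 0.452 -0.206  0.002] [ 0.567 -0.15   0.019] [0.001 0.    0.016]
```

View pics/w1.png

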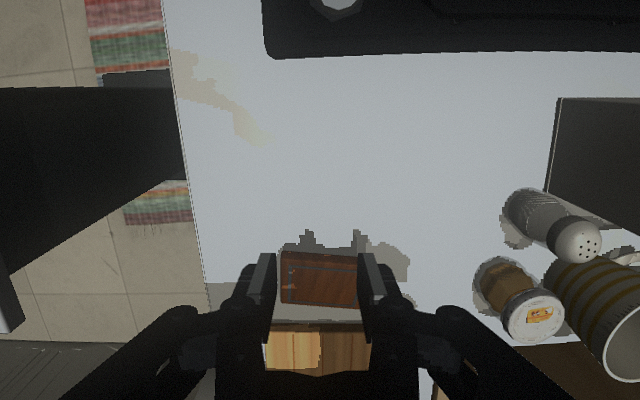

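The wrist view shows the lid at (320,278) between the two fingers, with the block beyond it at (320,345) and the jars well clear on the right. Next I lower the fingers beside the raised edge and push.

>>> step_arm([
  [0.2, 0, -5],
  [0.3, 0, -10],
  [0.3, 0, -13],
  [0.3, 0, -13.8],
  [0.3, 0, -13.8],
], gripper=[-0.1, -0.1, -0.1, -0.1, -0.1], roll=[0, 0, 0, 0, 0])

```text
clock: 2.65
tool_pos: [0.5259, 0.0058, 0.0257]
tool_rot: [2.266, 2.174, 0.002]
wrist_force: [0.2, -0.5, 0.6]
width: 0.444
grip_force: 0.0
```

>>> step_arm([
  [0, -1, 0],
  [0, -2, 0],
  [0, -3, 0],
  [-0.1, -3.5, 0],
  [-0.1, -4, 0],
], gripper=[-0.1, -0.1, -0.1, -0.1, -0.1], roll=[0, 0, 0, 0, 0])

```text
clock: 3.28
tool_pos: [0.5233, -0.0344, 0.0243]
tool_rot: [-2.268, -2.173, 0.0]
wrist_force: [-0.7, 0.2, 1.0]
width: 0.449
grip_force: 0.4
```

>>> step_arm([
  [0, -0.5, 0],
  [0, -1, 0],
  [-0.1, -1.5, 0],
  [-0.1, -2, 0],
  [-0.1, -2.3, 0],
], gripper=[-0.1, -0.1, -0.1, -0.1, -0.1], roll=[0, 0, 0, 0, 0])

```text
clock: 3.9
tool_pos: [0.5227, -0.0573, 0.0243]
tool_rot: [-2.268, -2.174, -0.0]
wrist_force: [-0.4, 6.2, 2.8]
width: 0.452
grip_force: 3.0
```

Run:
```python
from h import *
print(read_state()["wrist_force"])
d=get_image("side");cv2.imwrite("pics/s2.png",cv2.resize(d["image"][150:250,300:430],None,fx=4,fy=4))
d=get_image("top");p=pts(d);s=cv2.cvtColor(d["image"],cv2.COLOR_BGR2HSV)[...,1]>70
cv2.imwrite("pics/t2.png",cv2.resize(d["image"][180:280,310:460],None,fx=4,fy=4))
```

```text
[-0.42076398  6.18691139  2.75236514]
```

View pics/s2.png

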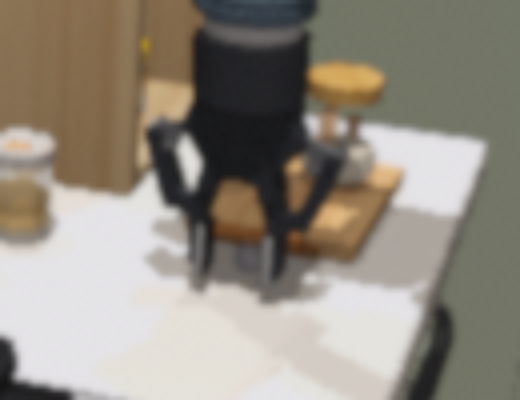

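The side view shows both fingers at about (235,270) in the crop, pressing the lid against the block. The 6 N on the wrist confirms contact, so I now push in and up along the arc.

>>> step_arm([
  [0, -0.2, 0.4],
  [0, -0.5, 0.8],
  [0, -0.8, 1.2],
  [0, -1.1, 1.6],
  [0, -1.4, 1.9],
], gripper=[-0.1, -0.1, -0.1, -0.1, -0.1], roll=[0, 0, 0, 0, 0])

```text
clock: 4.62
tool_pos: [0.5225, -0.0702, 0.044]
tool_rot: [-2.267, -2.174, -0.001]
wrist_force: [-1.7, 7.4, 5.7]
width: 0.452
grip_force: 3.6
```

Run:
```python
from h import *
for n in ("wrist","side","top"):
    d=get_image(n);p=pts(d);s=cv2.cvtColor(d["image"],cv2.COLOR_BGR2HSV)[...,1]>90
    cv2.imwrite(f"pics/{n}3.png",d["image"])
    m=s&(p[...,0]>.45)&(p[...,0]<.59)&(p[...,1]>-.16)&(p[...,1]<-.03)&(p[...,2]>.022)&(p[...,2]<.1)&(d["range_z"]>0)
    x=p[m]
    if len(x)>20: print(n,len(x),x.min(0).round(3),x.max(0).round(3),np.linalg.lstsq(np.c_[x[:,:2],np.ones(len(x))],x[:,2],rcond=None)[0].round(3))
```

```text
wrist 4581 [ 0.469 -0.12   0.031] [ 0.579 -0.052  0.1  ] [0.08  1.089 0.119]
side 192 [ 0.47  -0.113  0.023] [ 0.547 -0.051  0.1  ] [-0.053  0.983  0.165]
```

View pics/wrist3.png

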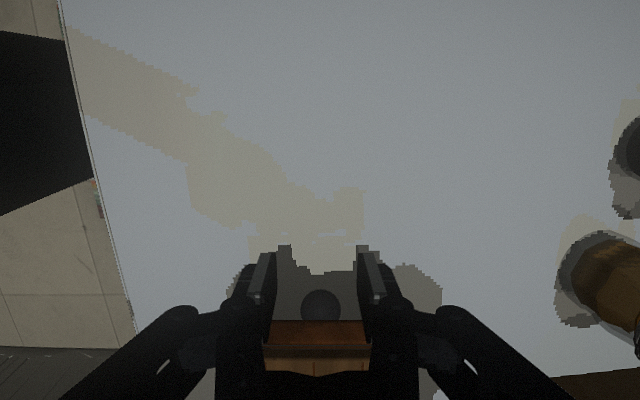

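The wrist view shows the lid edge at (315,332) and the knob at (320,305) between the fingers, with the lid now sloping at about 47°. I carry on along the arc.

>>> step_arm([
  [0, -0.4, 0.4],
  [0, -0.8, 0.8],
  [0, -1.2, 1.1],
  [0, -1.7, 1.4],
  [0, -2.2, 1.6],
], gripper=[-0.1, -0.1, -0.1, -0.1, -0.1], roll=[0, 0, 0, 0, 0])

```text
clock: 5.4
tool_pos: [0.5227, -0.0937, 0.0595]
tool_rot: [2.267, 2.174, -0.0]
wrist_force: [0.2, 0.7, -0.4]
width: 0.452
grip_force: 0.2
```

>>> step_arm([
  [0, -0.4, 0.2],
  [0, -0.8, 0.3],
  [0, -1.2, 0.4],
  [0, -1.6, 0.5],
  [0, -2.0, 0.5],
], gripper=[-0.1, -0.1, -0.1, -0.1, -0.1], roll=[0, 0, 0, 0, 0])

```text
clock: 6.02
tool_pos: [0.5227, -0.1134, 0.0644]
tool_rot: [2.267, 2.174, 0.0]
wrist_force: [-0.3, 0.5, 0.1]
width: 0.453
grip_force: 0.0
```

Run:
```python
from h import *
d=get_image("wrist");cv2.imwrite(f"pics/w4.png",d["image"])
```

```text
(no output)
```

View pics/w4.png

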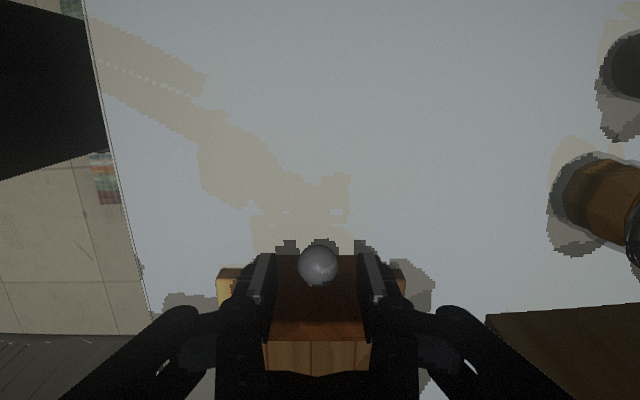

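The knob shows at (318,262) on the upper face. The block's left edge is at about row 268, and the lid's near edge is just beyond it at row 255. I check the lid's attitude by range.

```bash
cat > m.py <<'E'
from h import *
d=get_image("wrist");p=pts(d);s=cv2.cvtColor(d["image"],cv2.COLOR_BGR2HSV)
for u,v in((290,260),(290,280),(318,262),(290,300),(320,320),(320,336),(320,360),(228,290),(400,278)): print((u,v),p[v,u].round(3))
sub=np.zeros(s.shape[:2],bool);sub[245:338,282:352]=1
m=sub&(s[...,1]>90)&(d["range_z"]>0)&(p[...,1]<-.08); x=p[m]
print(len(x),x.min(0).round(3),x.max(0).round(3),np.linalg.lstsq(np.c_[x[:,:2],np.ones(len(x))],x[:,2],rcond=None)[0].round(3))
E
python3 m.py
```

```text
(290, 260) [ 0.506 -0.131  0.012]
(290, 280) [ 0.508 -0.128  0.04 ]
(318, 262) [ 0.524 -0.114  0.048]
(290, 300) [ 0.51  -0.125  0.062]
(320, 320) [ 0.524 -0.125  0.079]
(320, 336) [ 0.524 -0.131  0.081]
(320, 360) [ 0.521 -0.207  0.017]
(228, 290) [ 0.466 -0.148  0.017]
(400, 278) [ 0.573 -0.144  0.017]
3980 [ 0.503 -0.134  0.004] [ 0.544 -0.123  0.082] [-0.106  3.474  0.562]
```

The lid is standing at about 83° on its low edge against the block. I push it over.

>>> step_arm([
  [0, -0.4, 0],
  [0, -0.8, 0],
  [0, -1.2, 0],
  [0, -1.6, 0],
  [0, -2.0, 0],
], gripper=[-0.1, -0.1, -0.1, -0.1, -0.1], roll=[0, 0, 0, 0, 0])

```text
clock: 6.75
tool_pos: [0.5226, -0.1334, 0.0643]
tool_rot: [-2.267, -2.174, 0.0]
wrist_force: [-0.8, -0.0, -0.2]
width: 0.451
grip_force: 0.0
```

```bash
python3 m.py
```

```text
(290, 260) [ 0.508 -0.138  0.037]
(290, 280) [ 0.509 -0.142  0.049]
(318, 262) [ 0.524 -0.13   0.053]
(290, 300) [ 0.51  -0.144  0.063]
(320, 320) [ 0.524 -0.148  0.073]
(320, 336) [ 0.523 -0.152  0.079]
(320, 360) [ 0.521 -0.226  0.017]
(228, 290) [ 0.466 -0.168  0.017]
(400, 278) [ 0.573 -0.164  0.016]
5279 [ 0.503 -0.154  0.024] [ 0.542 -0.131  0.082] [-0.147 -3.378 -0.352]
```

>>> step_arm([
  [0, -0.4, 0],
  [0, -0.8, 0],
  [0, -1.2, 0],
  [0, -1.6, 0],
  [0, -2.0, 0],
], gripper=[-0.1, -0.1, -0.1, -0.1, -0.1], roll=[0, 0, 0, 0, 0])

```text
clock: 7.42
tool_pos: [0.5227, -0.1534, 0.0643]
tool_rot: [2.267, 2.174, 0.0]
wrist_force: [-0.1, 0.5, 0.2]
width: 0.447
grip_force: 0.0
```

```bash
python3 m.py
```

```text
(290, 260) [ 0.507 -0.162  0.027]
(290, 280) [ 0.506 -0.175  0.028]
(318, 262) [ 0.523 -0.154  0.046]
(290, 300) [ 0.505 -0.189  0.027]
(320, 320) [ 0.523 -0.212  0.018]
(320, 336) [ 0.522 -0.226  0.016]
(320, 360) [ 0.521 -0.247  0.016]
(228, 290) [ 0.466 -0.187  0.018]
(400, 278) [ 0.573 -0.184  0.016]
5604 [ 0.497 -0.228  0.015] [ 0.543 -0.152  0.044] [0.007 0.219 0.061]
```

The lid has fallen flat on the block with its knob up, its top at z = 27 mm. I back off and measure the overhang.

>>> step_arm([
  [0, 1.5, 1.5],
  [0, 3.5, 3],
  [0, 6, 3],
  [0, 7, 3],
  [0, 7, 3],
], gripper=[-0.1, -0.1, -0.1, -0.1, -0.1], roll=[0, 0, 0, 0, 0])

```text
clock: 8.1
tool_pos: [0.5227, -0.0819, 0.0949]
tool_rot: [2.264, 2.177, 0.0]
wrist_force: [-0.9, 0.5, -0.1]
width: 0.447
grip_force: 0.0
```

Run:
```python
from h import *
d=get_image("wrist");p=pts(d);cv2.imwrite("pics/w5.png",d["image"])
X,Y,Z=p[...,0],p[...,1],p[...,2];ok=d["range_z"]>0
for n,c in dict(lid=(Z>.022)&(Z<.03),block=(Z>.013)&(Z<.0195)).items():
    m=ok&c&(X>.44)&(X<.6)&(Y<-.1)&(Y>-.26)
    m=cv2.morphologyEx(m.astype(np.uint8),cv2.MORPH_OPEN,np.ones((3,3),np.uint8))>0
    x=p[m];print(n,len(x),np.percentile(x,[1,99],axis=0).round(4).tolist())
    if n=="lid": print(cv2.boxPoints(cv2.minAreaRect((x[:,:2]*1000).astype(np.float32))).round(0).tolist())
```

```text
lid 7492 [[0.4847, -0.191, 0.0235], [0.5552, -0.1121, 0.0281]]
[[481.0, -190.0], [559.0, -196.0], [565.0, -114.0], [486.0, -109.0]]
block 1671 [[0.4762, -0.2203, 0.0157], [0.5593, -0.193, 0.0181]]
```

View pics/w5.png

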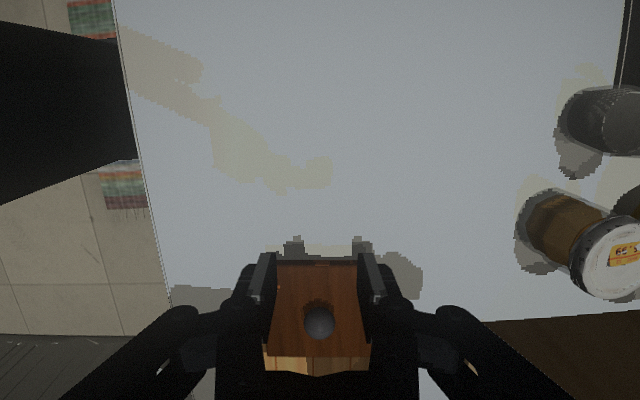

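The wrist view shows the knob at (319,320) and the lid's near edge at row 258. The lid's low edge is at y ≈ −0.112, so it overhangs the block by about 33 mm. I lower the fingertips to the height of the lid edge and push it in.

>>> step_arm([
  [0, 0.3, -3],
  [0, 0.3, -6],
  [0, 0.3, -6.8],
  [0, 0.3, -6.8],
  [0, -0.5, -6.8],
], gripper=[-0.1, -0.1, -0.1, -0.1, -0.1], roll=[0, 0, 0, 0, 0])

```text
clock: 8.78
tool_pos: [0.5234, -0.0885, 0.0273]
tool_rot: [2.266, 2.174, 0.001]
wrist_force: [0.6, -0.7, 0.6]
width: 0.445
grip_force: 0.0
```

>>> step_arm([
  [0, -0.6, 0],
  [0, -1.2, 0],
  [0, -1.8, 0],
  [0, -2.4, 0],
  [0, -3, 0],
], gripper=[-0.1, -0.1, -0.1, -0.1, -0.1], roll=[0, 0, 0, 0, 0])

```text
clock: 9.4
tool_pos: [0.5226, -0.1184, 0.0263]
tool_rot: [-2.267, -2.174, -0.0]
wrist_force: [0.4, 0.6, 1.0]
width: 0.448
grip_force: 0.6
```

Run:
```python
from h import *
d=get_image("wrist");p=pts(d)
X,Y,Z=p[...,0],p[...,1],p[...,2];ok=d["range_z"]>0
m=ok&(Z>.022)&(Z<.03)&(X>.44)&(X<.6)&(Y<-.1)&(Y>-.26)
m=cv2.morphologyEx(m.astype(np.uint8),cv2.MORPH_OPEN,np.ones((3,3),np.uint8))>0
x=p[m];print(len(x),np.percentile(x,[1,99],axis=0).round(4).tolist())
```

```text
7282 [[0.4947, -0.1709, 0.0228], [0.5482, -0.1063, 0.0288]]
```

>>> step_arm([
  [0, -0.5, 0],
  [0, -1, 0],
  [0, -1.5, 0],
  [0, -1.9, 0],
  [0, -2.2, 0],
], gripper=[-0.1, -0.1, -0.1, -0.1, -0.1], roll=[0, 0, 0, 0, 0])

```text
clock: 10.07
tool_pos: [0.5226, -0.1404, 0.0263]
tool_rot: [-2.267, -2.174, 0.0]
wrist_force: [0.2, 0.1, -0.6]
width: 0.447
grip_force: 0.3
```

>>> step_arm([
  [0, 1, 0],
  [0, 3, 1],
  [0, 6, 5],
  [0, 10, 9],
  [0, 12, 12],
], gripper=[-0.1, -0.1, -0.1, -0.1, -0.1], roll=[0, 0, 0, 0, 0])

```text
clock: 10.7
tool_pos: [0.5223, -0.0168, 0.1487]
tool_rot: [2.264, 2.177, 0.002]
wrist_force: [-0.5, 0.1, 0.3]
width: 0.452
grip_force: 0.0
```

Run:
```python
from h import *
for n in("wrist","top"):
    d=get_image(n);p=pts(d);im=d["image"];h=cv2.cvtColor(im,cv2.COLOR_BGR2HSV)
    cv2.imwrite(f"pics/{n}6.png",im if n=="wrist" else cv2.resize(im[180:280,310:460],None,fx=4,fy=4))
    X,Y,Z=p[...,0],p[...,1],p[...,2];ok=(d["range_z"]>0)&(X>.44)&(X<.6)&(Y<-.1)&(Y>-.34)
    for k,c in dict(lid=(Z>.021)&(Z<.032)&(Y>-.26),knob=(Z>.034)&(Z<.06)&(Y>-.235),block=(Z>.012)&(Z<.0205),jar=Z>.085).items():
        m=cv2.morphologyEx((ok&c).astype(np.uint8),cv2.MORPH_OPEN,np.ones((2,2),np.uint8))>0
        x=p[m]
        if len(x)>5: print(n,k,len(x),np.percentile(x,[1,50,99],axis=0).round(4).tolist(),x.mean(0).round(3))
        if k=="lid" and len(x)>5: print(np.linalg.lstsq(np.c_[x[:,:2],np.ones(len(x))],x[:,2],rcond=None)[0].round(3),cv2.boxPoints(cv2.minAreaRect((x[:,:2]*1000).astype(np.float32))).round(0).tolist())
```

```text
wrist lid 3249 [[0.4841, -0.1975, 0.0182], [0.5225, -0.1701, 0.0268], [0.5627, -0.0064, 0.2118]] [ 0.523 -0.168  0.031]
[0.019 0.847 0.163] [[482.0, -204.0], [563.0, -207.0], [573.0, 64.0], [491.0, 66.0]]
wrist knob 206 [[0.5128, -0.1887, 0.0341], [0.5224, -0.1825, 0.0401], [0.5318, -0.0059, 0.2138]] [ 0.522 -0.16   0.063]
wrist block 2020 [[0.4644, -0.2032, 0.0135], [0.5023, -0.1512, 0.0169], [0.5687, -0.0, 0.2136]] [ 0.508 -0.156  0.023]
top lid 936 [[0.4797, -0.2355, 0.0156], [0.5181, -0.1928, 0.0267], [0.5589, -0.1558, 0.0388]] [ 0.519 -0.194  0.03 ]
[-0.092  0.948  0.261] [[477.0, -234.0], [557.0, -239.0], [569.0, -11.0], [488.0, -7.0]]
top knob 64 [[0.5099, -0.2085, 0.0251], [0.5195, -0.195, 0.0436], [0.5295, -0.1853, 0.0494]] [ 0.519 -0.195  0.041]
top block 1440 [[0.449, -0.3153, -0.0003], [0.5111, -0.2435, 0.0169], [0.5719, -0.147, 0.0933]] [ 0.509 -0.235  0.022]
top jar 519 [[0.4654, -0.3328, -0.0001], [0.497, -0.2766, 0.0953], [0.5233, -0.2472, 0.0996]] [ 0.496 -0.277  0.095]
```

View pics/top6.png

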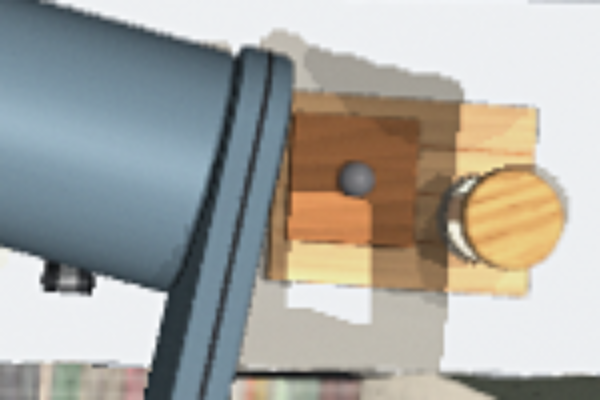

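The top view shows the lid lying wholly on the block, knob up at (357,178) in the crop. Its left edge is just inside the block's left edge and it is clear of the sugar jar.

```bash
python3 -c "
from bench import close_job
print(close_job())"
```

```text
the job is handed in; nothing more can be done
None
```

I tipped the lid up against the block, flipped it over and pushed it in; the last top view shows it flat and wholly on the block, knob up and clear of the sugar jar. The job is handed in at about 11 s, with no verdict returned.

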